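# Index the board holder and lock it with its pin

## Task

Turn the board holder's turntable until its lever points straight away from the index pin, so that the hole opposite the lever lies under the pin, then press the pin fully home to lock the table there. Do not touch the circuit board in the clamp, and leave the jar, the solder spool, the screwdriver and the multimeter where they are.

Things in the scene. Friction and masses are not known exactly. Their poses are not given: they have to be found in the camera images.
- fixture: Board holder bolted to the bench. Origin at bench height on the turntable's axis; x points to the index pin, z up. Dark base plate, x -100 to 130, y -100 to 100, 12 mm thick. Aluminium turntable 190 mm across, top at 28 mm. Index bracket over the rim: x 72 to 124, 30 mm wide, top at 44, with a 20 mm guide bush to 52 mm. Steel board clamp within 70 mm of the axis, up to 46 mm high.
- turntable (a joint): Turntable angle in rad, anticlockwise from above. At 0 the lever points straight away from the pin (fixture's -x) and the hole opposite it is exactly under the pin; at angle a the lever is at direction 180 degrees + a in the fixture's frame. Starts between 0.5 and 2.0, turns from -2.3 to 2.3. Stiff (rubbing friction 0.2 N m, about 2 N at the lever): it stays where it is left.
- lever_grip (a point): Centre of the top end of the lever grip on the turntable: an upright black cylinder, 18 mm in diameter, 44 mm tall (36 to 80 mm above the bench), 116 mm from the turntable's axis, on a flat steel bar 18 mm wide that runs out over the rim.
- lock_hole (a point): Centre of the index hole opposite the lever, at the turntable's top (28 mm above the bench): 10 mm in diameter, through the 10 mm thick disc, 83 mm from the axis. Two holes just like it lie on the same circle, 90 degrees either side; they are for other positions and not used now.
- index_pin (a joint): How far the pin is pressed down, in m: 0 raised (start), 0.022 fully home, its knob on the guide bush. Slides straight down, needs about 4 N, stays where it is left. 9 mm steel pin with a round nose; with no hole below it stops on the turntable at 0.003. If the hole is within 2.5 mm of the pin, pressing with about 15 N draws the turntable into line.
- pin_top (a point): Centre of the flat top of the index pin's black knob, 22 mm in diameter and 16 mm tall; 90 mm above the bench with the pin raised, 68 mm with it fully home. It lies over the fixture's x = 83 mm, y = 0.
- board: Small dark blue circuit board, 44 x 90 x 2 mm, held in the clamp in the middle of the turntable and turning with it; origin at the centre of its underside, 38 mm above the bench. Not to be touched.
- flux_jar: Blue jar with lid, 64 mm in diameter, 55 mm tall, standing on the bench; origin at the centre of its underside. Bystander.
- solder_spool: Grey flanged spool, 56 mm in diameter, 46 mm tall, standing on the bench; origin at the centre of its underside. Bystander.
- screwdriver: Screwdriver 170 mm long with a black handle, lying on the bench along its x axis, handle towards -x; origin on its underside. Bystander.
- multimeter: Blue and black handheld multimeter, 175 x 85 x 45 mm, lying on its back on the bench; origin at the centre of its underside, long side along x. Bystander.

How it is judged:
By the outcome, as a careful person would: the job done as asked, in the order asked, and still so for the second after the job is handed in, with the robot touching nothing.
It also fails if it takes over 58 s, if anything falls off the work surface, if the arm or the gripper's body presses on something with over 40 N, if the wrist force passes 120 N, or if a joint passes its speed limit or range.

## Robot

A 6-joint arm with a two-finger parallel gripper is mounted at the origin on the work surface. World frame = base frame: x ahead of the robot, y to its left, z up, the work surface at z = 0. Lengths are in m, angles in degrees, forces in N, time in s.
With the tool pointing down it reaches from about 0.375 to 0.9 m from the base axis. Payload 3.1 kg.
Tool frame: the origin (TCP) lies at the very end of the fingers, on their centre line; the grasp point (between the pads) lies 19 mm behind it; z points along the fingers, y is the line along which they close (so a half turn about z gives the same grasp; the last joint's range is limited). The gripper opens to 87 mm and grips with 3 to 60 N. Pads are 19 mm wide; open, the fingers measure 117 mm over their backs; the gripper's body (75 mm by 190 mm) begins 51 mm behind the grasp point.
Start: joints at [-73.367, 30.224, 82.088, -0, 67.689, -10.227], TCP at [0.282, -0.558, 0.223] pointing down, gripper open.
Joint ranges: [-176.69, 176.69], [-43.24, 126.21], [12.49, 139.97], [-82, 262], [0, 151.66], [-163.58, 163.58]. Speed limits (degrees/s): [159.86, 159.86, 180, 180, 180, 180].

## Interface

Orientations are given as a 3x3 rotation matrix whose columns are the frame's x, y, z axes.
In Python, from rig import bot, imaging gives the robot as it stands.
- The arm moves only by the tool drive_tool, never from a script. Its argument "deltas" is text: rows parted by semicolons, each of 5 numbers parted by spaces: the finger opening in mm, from 0 to 87, then the shift along the world's x, y, z in mm, then the turn about the world's z in rad. In form: jaw dx dy dz twist; .... A call has 1 to 12 rows; each row is the pose to reach, as a shift and turn from the pose commanded when the call began; what a row does not reach only later rows make up. A row lasts 1/10 s, in which the tool goes at most 50 mm and 8.59 degrees, less where a joint would pass 70% of its speed; a pose out of reach is approached as far as the arm can. A call with a gripper value outside its range is refused whole. The fingers move at their own pace and stop on an object; the grip force is fixed at half the most. Time passes only in rows, so rows that repeat a pose let the fingers close. It gives the time, the measured TCP pose, the force, the opening and the grip force at its end, in the units of the state.
- bot.read_state(): the state, without advancing time (a new reading comes with each control period).
- imaging.capture(name): name is "scene" or "side" or "wrist"; returns the picture (420x560x3 uint8, red, green, blue); there is no depth.
- imaging.camera_model(name): a dict with "fx", "fy", "cx", "cy" (pixels), "T" (4x4, takes a point from camera to world coordinates). Camera axes: x right, y down, z forward; pixel columns grow to the right and rows downward; lengths in m; the calibration is good to about 2 mm. A picture is of the moment at which its call begins: read the wrist's pose just before it. camera_model takes no time and is no camera call; for the wrist camera it gives the pose at the moment of the call.
- bot.hand_in(): hands the job in; it is judged then, once.
The state is a dict: "time_s": time; "joint_positions": joint angles; "qvel": joint speeds; "tau": joint torques, N m; "position": TCP position; "tcp_rot": TCP orientation; "force": force on the tool from outside, world axes, zero at the start; "moment": the same for the moment, N m; "opening": opening from 0.0 (shut) to 1.0 (fully open); "grasp_force": force on a finger pad.
Only numpy, scipy, OpenCV 4.12 (cv2) and the standard library are available. Lean on these libraries where they do the work, as an engineer would, in place of code of your own. Each camera call takes 0.05 s, during which the arm holds its last target. There are 200 camera calls.

## Working session

There is one attempt and no reset: what is moved stays moved. The work goes in short steps, Python scripts to look and compute and a tool call to move; the robot and the scene stay as the last step left them, time stands still between calls to the robot, and variables do not carry over. Pictures are saved under pics/ and viewed, at most 10 in all, crops included, and the job is handed in when it is done.

Besides the shell and the picture viewer there is one more tool, called as name(argument=value, ...) on one line, values as JSON. drive_tool: Moves the arm, as the interface text tells. Its arguments: {"type":"object","properties":{"deltas":{"type":"string"}},"required":["deltas"]}

```bash
mkdir -p pics; cat > h.py <<'E'
import numpy as np, cv2, pickle
from rig import bot, imaging
def cap(name,fn):
    m=imaging.camera_model(name); im=imaging.capture(name)
    cv2.imwrite('pics/'+fn+'.png',im[:,:,::-1]); pickle.dump(m,open('pics/'+fn+'.pkl','wb')); return im,m
def mdl(fn): return pickle.load(open('pics/'+fn+'.pkl','rb'))
def ray(m,u,v):
    T=np.array(m['T']); d=T[:3,:3]@np.array([(u-m['cx'])/m['fx'],(v-m['cy'])/m['fy'],1]); return T[:3,3],d/np.linalg.norm(d)
def atz(m,u,v,z):
    o,d=ray(m,u,v); return o+d*(z-o[2])/d[2]
def tri(*obs):
    A=0;b=0;R=[]
    for m,u,v in obs:
        o,d=ray(m,u,v);P=np.eye(3)-np.outer(d,d);A=A+P;b=b+P@o;R.append((o,P))
    p=np.linalg.solve(A,b); return p,[np.linalg.norm(P@(p-o)) for o,P in R]
def proj(m,p):
    T=np.array(m['T']);q=T[:3,:3].T@(np.array(p)-T[:3,3]);return m['fx']*q[0]/q[2]+m['cx'],m['fy']*q[1]/q[2]+m['cy']
E
python3 - <<'E'
from h import *
a=cap('scene','s0')[0];b=cap('side','d0')[0];c=cap('wrist','w0')[0]
for n in('s0','d0','w0'): print(n,np.array(mdl(n)['T']).round(3).tolist(),mdl(n)['fx'])
print(bot.read_state())
E
```

```text
s0 [[-0.485, 0.511, -0.709, 1.17], [0.874, 0.289, -0.39, 0.411], [0.005, -0.809, -0.587, 0.558], [0.0, 0.0, 0.0, 1.0]] 384.0838270244257
d0 [[-0.801, -0.45, 0.395, 0.225], [-0.598, 0.6, -0.531, 0.574], [0.002, -0.662, -0.75, 0.799], [0.0, 0.0, 0.0, 1.0]] 415.69034189837896
w0 [[0.451, -0.856, -0.253, 0.351], [-0.893, -0.433, -0.125, -0.522], [-0.002, 0.282, -0.959, 0.383], [0.0, 0.0, 0.0, 1.0]] 311.0226091080707
{'time_s': 0.15, 'joint_positions': array([-7.33667721e+01,  3.02670319e+01,  8.21383910e+01,  3.56206490e-04,
        6.76888261e+01, -1.02259559e+01]), 'qvel': array([-0.03296898, -0.05915209, -0.27970076, -0.08459531,  0.00708819,
       -0.03263859]), 'tau': array([ 4.20570204e-04, -4.40432167e+01, -1.76842082e+01,  6.33693463e-02,
        5.52429061e-02, -1.00039986e-04]), 'position': array([ 0.28225637, -0.55702142,  0.22179948]), 'tcp_rot': array([[ 8.92120746e-01,  4.51796811e-01, -4.65347820e-04],
       [ 4.51796953e-01, -8.92119400e-01,  1.57777127e-03],
       [ 2.97686210e-04, -1.61780521e-03, -9.99998647e-01]]), 'force': array([-0.43053394, -0.3922988 , -0.12807089]), 'moment': array([-0.04474165, -0.0073286 , -0.00166162]), 'grasp_force': 0.0, 'opening': 1.0012466969339613}
```

View pics/s0.png

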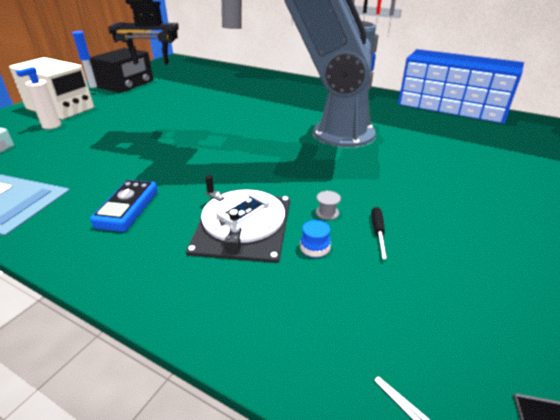

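View pics/d0.png

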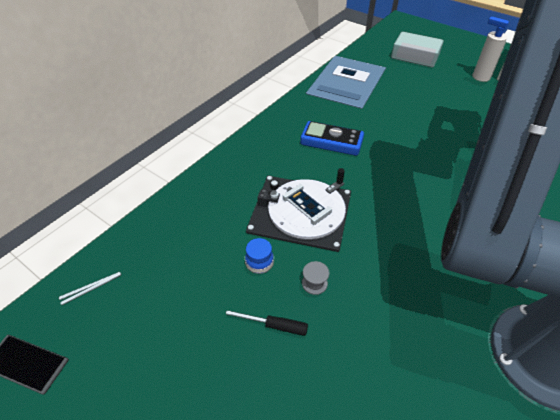

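The scene view has the fixture at about (243,222), with the grip at (210,184) and the pin at (232,235). In the side view the fixture is at (303,210), the grip at (340,175) and the pin near (268,190). I need enlarged crops.

```bash
python3 - <<'E'
import cv2,numpy as np
a=cv2.imread('pics/s0.png')[165:265,180:300];b=cv2.imread('pics/d0.png')[160:260,240:360]
f=lambda x:cv2.resize(x,None,fx=3.3,fy=5.9*3.3/5.9,interpolation=cv2.INTER_CUBIC)
a=cv2.resize(a,(400,333),interpolation=cv2.INTER_CUBIC);b=cv2.resize(b,(400,333),interpolation=cv2.INTER_CUBIC)
cv2.imwrite('pics/c0.png',np.hstack([a,b]))
E
```

```text
(no output)
```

View pics/c0.png

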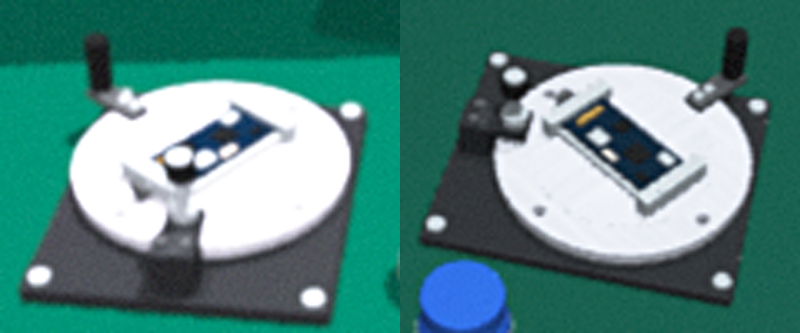

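```bash
python3 - <<'E'
from h import *
s,d=mdl('s0'),mdl('d0')
P={}
for n,a,b in [('pin',(234,212.1),(274.2,182.2)),('grip',(209.1,177),(341.1,169.9)),('cA',(191.4,247.5),(269.4,178)),('cB',(273.9,254.4),(250.5,226.9)),('cC',(285,198),(336.6,244.3))]:
    P[n],e=tri((s,*a),(d,*b)); print(n,(P[n]*1000).round(1),np.round(np.array(e)*1000,1))
cD=atz(d,347.1,191.8,.014);print('cD',cD)
print([np.linalg.norm(x)*1000 for x in (P['cA']-P['cB'],P['cB']-P['cC'])])
x=(P['cA']+P['cB']-P['cC']-cD)[:2];x/=np.linalg.norm(x);print('ax',x,np.degrees(np.arctan2(x[1],x[0])))
c=P['pin'][:2]-.083*x;print('centre',c)
g=P['grip'][:2]-c;print(np.linalg.norm(g),np.degrees(np.arctan2(g[1],g[0])-np.arctan2(x[1],x[0]))-180)
# disc ellipse centre in both (approx)
for n,m,(x0,x1,y0,y1) in [('s',s,(180,300,165,265)),('d',d,(240,360,160,260))]:
    pass
E
```

```text
pin [660.9  12.8  90.2] [2.3 2.3]
grip [ 559.5 -132.2   78.4] [2.6 2.6]
cA [728.4 -54.7  14.4] [0.7 0.7]
cB [661.1 107.9  14.6] [1.3 1.3]
cC [466.5  27.1  14. ] [1.2 1.2]
cD [ 0.53453093 -0.13703323  0.014     ]
[np.float64(175.9221811224052), np.float64(210.75395031251648)]
ax [0.92201399 0.38715657] 22.77768817371286
centre [ 0.58436915 -0.01938199]
0.11555835561966252 -305.1929387721219
```

View pics/w0.png

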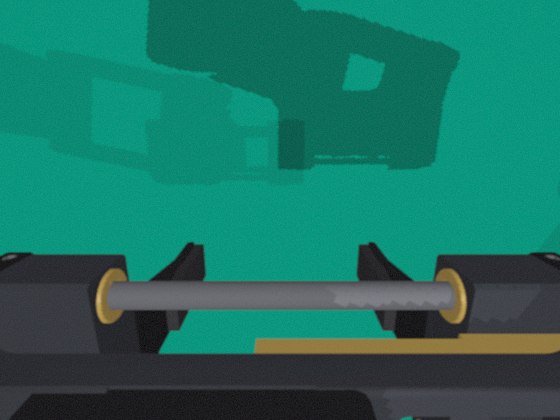

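The wrist view shows only bare bench. The triangulated heights and the 116 mm radius agree with the text, giving a ≈ 0.957 rad, fixture yaw ≈ 22.8° and centre ≈ (0.584, -0.019). Next I move over the grip and look again.

drive_tool(deltas="60 25 39 0 0.08;60 50 78 0 0.16;60 75 117 0 0.24;60 100 156 0 0.32;60 125 195 0 0.4;60 150 234 0 0.48;60 175 273 0 0.56;60 200 312 0 0.64;60 225 351 0 0.72;60 250 385 0 0.8;60 277 425 0 0.887;60 277 425 0 0.887")

```text
time_s: 1.35
position: [0.5618, -0.1275, 0.2224]
tcp_rot: [[0.206, 0.979, 0.001], [0.979, -0.206, 0.002], [0.002, 0.001, -1.0]]
force: [-0.3, 0.3, -0.6]
opening: 0.689
grasp_force: 0.0
```

```bash
python3 - <<'E'
from h import *
cap('wrist','w1');s=bot.read_state();print(s['time_s'],s['position'],s['tcp_rot'][:,1],s['joint_positions'])
m=mdl('w1')
for p in [(.5595,-.1322,.078),(.661,.0128,.09),(.584,-.019,.028)]: print(proj(m,p))
E
```

```text
1.4 [ 0.56031459 -0.12982243  0.22221807] [ 9.78017537e-01 -2.08522376e-01 -3.39254158e-04] [-2.41756924e+01  2.64003008e+01  8.93979408e+01  6.83195528e-03
  6.42229645e+01 -1.21428883e+01]
(np.float64(280.00087521753096), np.float64(202.5572853212774))
(np.float64(362.7865823879328), np.float64(17.88478034159479))
(np.float64(280.49946767881767), np.float64(85.76060807617966))
```

View pics/w1.png

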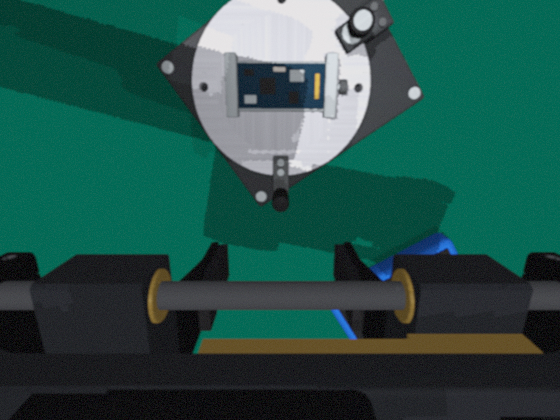

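The grip shows at (281,202) and the pin at (362,18), both as predicted. The two side holes are at (204,87) and (358,87), and the multimeter corner is at about (440,240). I refine from these.

```bash
python3 - <<'E'
from h import *
m=mdl('w1');s=mdl('s0');d=mdl('d0')
a,b=atz(m,204,87,.028)[:2],atz(m,358,87,.028)[:2];c=(a+b)/2;t=b-a
print('holes',a,b,c,np.linalg.norm(t),'lever dir',np.degrees(np.arctan2(t[1],t[0]))-90)
for u,v in [(375,275),(440,240),(345,310)]: print('mm',atz(m,u,v,.045))
g,e=tri((m,281,201),(s,209.1,177),(d,341.1,169.9));print('grip',g,e)
p,e=tri((m,362.5,19),(s,234,212.1),(d,274.2,182.2));print('pin',p,e)
x=p[:2]-c;print('pinr',np.linalg.norm(x),np.degrees(np.arctan2(x[1],x[0])))
for u,v in [(167,67),(414,93),(261,197)]: print('corner',atz(m,u,v,.014))
E
```

```text
holes [ 0.50367225 -0.00327299] [ 0.66489144 -0.03737665] [ 0.58428185 -0.02032482] 0.16478679193449583 lever dir -101.94403906731843
mm [ 0.65129733 -0.25350166  0.045     ]
mm [ 0.73135716 -0.22400249  0.045     ]
mm [ 0.60842168 -0.29424656  0.045     ]
grip [ 0.56013974 -0.1313503   0.07882839] [np.float64(0.001033712427253961), np.float64(0.0023154125896396485), np.float64(0.0030501157908961653)]
pin [0.66079865 0.01238505 0.08990046] [np.float64(0.00033719106681796325), np.float64(0.00238857789943329), np.float64(0.0022168977092365525)]
pinr 0.08321512025689268 23.146038432291068
corner [0.46682951 0.02671011 0.014     ]
corner [ 0.72874353 -0.0559846   0.014     ]
corner [ 0.53452259 -0.13723949  0.014     ]
```

drive_tool(deltas="60 1 2 -45 0;60 1 2 -90 0;60 1 2 -130 0;60 1 2 -160 0;60 1 2 -172 0;60 1 2 -172 0;10 1 2 -172 0;10 1 2 -172 0;10 1 2 -172 0;10 1 2 -172 0;10 1 2 -172 0;10 1 2 -172 0")

```text
time_s: 2.6
position: [0.5606, -0.1305, 0.0509]
tcp_rot: [[0.213, 0.977, 0.001], [0.977, -0.213, -0.0], [-0.0, 0.001, -1.0]]
force: [-0.3, 0.9, 0.1]
opening: 0.232
grasp_force: 0.0
```

```bash
python3 -c "
import numpy as np
for k in range(0,11):
    t=np.radians(257.7-5.48*k);print(k,np.round(np.array([584.3-560,-20+131])+114.5*np.array([np.cos(t),np.sin(t)]),1),round(-.0961*k,3))"
```

```text
0 [-0.1 -0.9] -0.0
1 [-10.7   2. ] -0.096
2 [-20.9   5.8] -0.192
3 [-30.8  10.6] -0.288
4 [-40.1  16.3] -0.384
5 [-48.8  22.9] -0.481
6 [-56.9  30.3] -0.577
7 [-64.3  38.4] -0.673
8 [-70.8  47.2] -0.769
9 [-76.4  56.6] -0.865
10 [-81.2  66.4] -0.961
```

drive_tool(deltas="10 0 0 0 0;10 0 0 0 0;10 0 0 0 0")

```text
time_s: 2.9
position: [0.5606, -0.1305, 0.0508]
tcp_rot: [[0.213, 0.977, 0.0], [0.977, -0.213, -0.0], [-0.0, 0.0, -1.0]]
force: [0.4, 0.3, 3.5]
opening: 0.198
grasp_force: 30.0
```

drive_tool(deltas="10 -11 2 0 -0.096;10 -21 6 0 -0.192;10 -31 10.5 0 -0.288;10 -40 16.5 0 -0.384;10 -49 23 0 -0.48;10 -57 30.5 0 -0.576;10 -64 38.5 0 -0.672;10 -71 47 0 -0.768;10 -76.5 56.5 0 -0.864;10 -81.5 66.5 0 -0.96;10 -81.5 66.5 0 -0.96;10 -81.5 66.5 0 -0.96")

```text
time_s: 4.1
position: [0.4804, -0.0638, 0.0508]
tcp_rot: [[0.923, 0.386, 0.003], [0.386, -0.923, -0.0], [0.003, 0.001, -1.0]]
force: [3.3, 3.4, 1.2]
opening: 0.198
grasp_force: 30.0
```

```bash
python3 - <<'E'
from h import *
cap('wrist','w2');s=bot.read_state();print(s['position'],s['force'],s['opening'],s['tcp_rot'][:,1])
x=s['position'][:2]*1000-[584.3,-20];print(np.linalg.norm(x),np.degrees(np.arctan2(x[1],x[0]))+360)
m=mdl('w2');print(proj(m,(.5843,-.020,.028)),proj(m,(.6608,.0124,.09)))
E
```

```text
[ 0.48042256 -0.06402593  0.05079397] [4.17619556 3.16709814 2.43267462] 0.19783671136797318 [ 0.38576736 -0.92259502  0.00140218]
112.8220075036545 202.96848092878298
(np.float64(280.3298376796748), np.float64(48.552142187583655)) (np.float64(278.5109243095324), np.float64(-339.50674735042696))
```

View pics/w2.png

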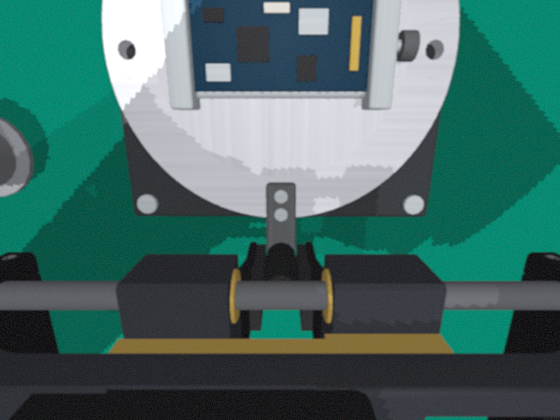

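The holes are at (127,49) and (435,49). The base screws are at (147,204) and (414,204), parallel to the hole line and nearly centred on it. I work out the remaining angle.

```bash
python3 - <<'E'
from h import *
m=mdl('w2')
im=cv2.imread('pics/w2.png',0)
def cen(x,y,r,dark):
    w=im[y-r:y+r+1,x-r:x+r+1].astype(float);w=(w<110) if dark else (w>150)
    yy,xx=np.nonzero(w);return x-r+xx.mean(),y-r+yy.mean(),len(xx)
h=[cen(127,49,13,1),cen(435,49,13,1)];q=[cen(147,204,13,0),cen(414,204,13,0)];print(h,q)
A=lambda L,z:[atz(m,u,v,z)[:2] for u,v,_ in L]
for L,z in((h,.028),(q,.014)):
    a,b=A(L,z);print((a+b)/2,np.linalg.norm(b-a),np.degrees(np.arctan2(*(b-a)[::-1])))
E
```

```text
[(np.float64(129.9090909090909), np.float64(51.09090909090909), 99), (np.float64(430.6810344827586), np.float64(51.03448275862069), 116)] [(np.float64(146.43426294820716), np.float64(203.71314741035857), 251), (np.float64(413.50367647058823), np.float64(204.4485294117647), 272)]
[ 0.58317799 -0.02048803] 0.1619453857875038 -67.33406386682294
[ 0.50075224 -0.0546342 ] 0.17680169370196175 -67.53679445060077
```

Aligned to within about 0.3°. I release, lift, and travel to above the pin with the fingers shut.

drive_tool(deltas="40 0 0 0 0;40 0 0 0 0;40 0 0 0 0;40 0 0 45 0;40 0 0 85 0;0 40 17 85 0;0 80 34 85 0;0 120 51 85 0;0 160 68 85 0;0 182 77 85 0;0 182 77 85 0;0 182 77 85 0")

```text
time_s: 5.35
position: [0.6595, 0.0129, 0.1345]
tcp_rot: [[0.922, 0.386, -0.003], [0.386, -0.922, -0.0], [-0.003, -0.001, -1.0]]
force: [-0.6, -0.1, -0.0]
opening: 0.012
grasp_force: 0.0
```

drive_tool(deltas="0 0 0 -20 0;0 0 0 -33 0;0 0 0 -38 0;0 0 0 -41 0;0 0 0 -43 0;0 0 0 -43 0")

```text
time_s: 5.95
position: [0.661, 0.0128, 0.0927]
tcp_rot: [[0.923, 0.385, 0.0], [0.385, -0.923, -0.0], [0.0, 0.0, -1.0]]
force: [-0.4, 0.2, -0.0]
opening: 0.005
grasp_force: 0.0
```

drive_tool(deltas="0 0 0 -2 0;0 0 0 -4 0;0 0 0 -6 0;0 0 0 -8 0;0 0 0 -10 0;0 0 0 -10 0")

```text
time_s: 6.55
position: [0.6614, 0.0129, 0.0825]
tcp_rot: [[0.923, 0.385, 0.001], [0.385, -0.923, -0.0], [0.001, 0.001, -1.0]]
force: [1.5, 0.4, 2.5]
opening: 0.006
grasp_force: 1.2
```

The pin is about 8 mm down, past the 3 mm stop, so it is in the hole. I continue to home.

drive_tool(deltas="0 0 0 -3 0;0 0 0 -6 0;0 0 0 -9 0;0 0 0 -12 0;0 0 0 -14 0;0 0 0 -15 0;0 0 0 -15 0")

```text
time_s: 7.25
position: [0.6614, 0.0129, 0.0684]
tcp_rot: [[0.923, 0.386, 0.001], [0.386, -0.923, -0.0], [0.001, 0.001, -1.0]]
force: [0.5, 0.8, 7.9]
opening: 0.004
grasp_force: 3.8
```

drive_tool(deltas="0 0 0 -1 0;0 0 0 -1 0;0 0 0 -2 0;0 0 0 -2 0")

```text
time_s: 7.65
position: [0.6616, 0.0129, 0.0683]
tcp_rot: [[0.923, 0.386, 0.002], [0.386, -0.923, -0.0], [0.002, 0.001, -1.0]]
force: [-1.5, 0.2, 15.6]
opening: 0.003
grasp_force: 8.2
```

The force rose from 8 to 16 N with no further travel at 68.3 mm, so the pin is fully home. I retreat and check.

drive_tool(deltas="0 0 0 20 0;0 0 0 60 0;0 0 0 100 0;0 -40 -40 120 0;0 -80 -80 120 0;0 -120 -120 120 0;0 -150 -150 120 0;0 -150 -150 120 0;0 -150 -150 120 0")

```text
time_s: 8.55
position: [0.5087, -0.1378, 0.1848]
tcp_rot: [[0.924, 0.382, -0.003], [0.382, -0.924, 0.002], [-0.002, -0.003, -1.0]]
force: [-0.1, -0.5, 0.8]
opening: 0.004
grasp_force: 0.0
```

```bash
python3 - <<'E'
from h import *
a=cap('scene','s3')[0];b=cap('side','d3')[0]
f=lambda x:cv2.resize(x[:,:,::-1],(400,333),interpolation=cv2.INTER_CUBIC)
cv2.imwrite('pics/c3.png',np.hstack([f(a[165:265,180:300]),f(b[160:260,240:360])]))
print(bot.read_state()['position'])
E
```

```text
[ 0.51127215 -0.13666305  0.18516227]
```

View pics/c3.png

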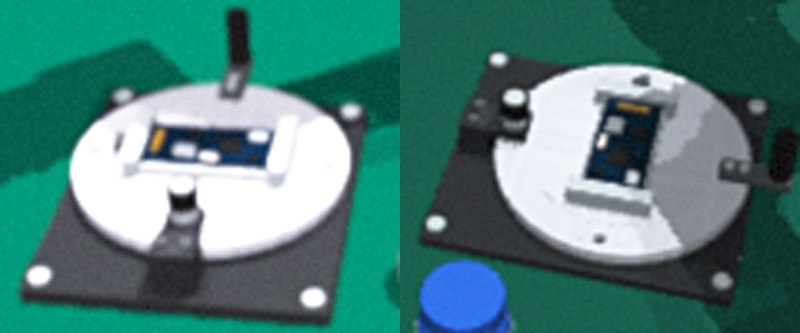

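The lever points straight away from the pin, and the knob (crop (182,190) and (514,97)) sits on the guide bush. The robot is clear.

```bash
python3 -c "
from rig import bot
print(bot.hand_in())"
```

```text
the job is handed in; nothing more can be done
None
```

Done and handed in: the turntable's lever points straight away from the index pin, the pin is pressed fully home, and the arm did not go near the board or the other items.

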